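# Bond a stone chip to its slide in the pinned clamshell jig

### The arm

A 6-joint arm with a two-finger parallel gripper is mounted at the origin on the work surface. World frame = base frame: x ahead of the robot, y to its left, z up, the work surface at z = 0. Lengths are in mm, angles in degrees, forces in N, time in s.
With the tool pointing down it reaches from about 350 to 850 mm from the base axis. Payload 8.1 kg.
Tool frame: the origin (TCP) lies between the finger pads; the fingertips stand 22 mm ahead of it and the grasp point (between the pads) lies 3 mm ahead of it (r.nose_length is the z of the fingertips in the tool frame, in mm); z points along the fingers, x is the direction in which the jaws open and shut, and the axes are right-handed (so a half turn about z gives the same grasp; the last joint's range is limited). The gripper opens to 85 mm and grips with 20 to 120 N. Pads are 22 mm wide; open, the fingers measure 114 mm over their backs; the gripper's body (76 mm by 85 mm) begins 54 mm behind the grasp point. The pads swing forward as they close: fully open they stand 13 mm farther back than shut.
Start: joints at [65.81, 7.471, 85.268, -0, 87.261, -4.893], TCP at [198.26, 566.302, 253.292] pointing down, gripper open.
Joint ranges: [-169.43, 169.43], [-51.17, 129.36], [1.28, 143.12], [-76.62, 256.62], [0, 156.53], [-152.29, 152.29]. Speed limits (degrees/s): [136.94, 136.94, 159.86, 180, 180, 180].

### API

Orientations are given as [roll, pitch, yaw] about the fixed x, y, z axes, in that order (R = Rz(yaw) Ry(pitch) Rx(roll)).
In Python, from bench import r gives the robot as it stands.
- The arm moves only by the shell command python3 -m jog 'ROWS' [FORCE]. ROWS is JSON, a list of rows, each a list of 5 numbers: the shift along the tool's x, y, z in m, then the turn about the tool's z in degrees, then the opening in per cent of the stroke, from 0 (shut) to 100 (fully open). A call has 1 to 8 rows; each row is the pose to reach, as a shift and turn from the pose measured when the call began, along the tool's axes at that moment; what a row does not reach only later rows make up. A row lasts 1/10 s, in which the tool goes at most 50 mm and 8.59 degrees, less where a joint would pass 70% of its speed; a pose out of reach is approached as far as the arm can. A call with a gripper value outside its range is refused whole. The fingers move at their own pace and stop on an object; FORCE is the grip in N (left out, the last holds). Time passes only in rows, so rows that repeat a pose let the fingers close. It gives the time, the measured TCP pose, the force and the opening at its end, in the units of the state.
- r.sense(): the state, without advancing time (a new reading comes with each control period).
- r.snapshot(name): name is "scene" or "top" or "wrist"; returns a dict with "image" (480x640x3 uint8, red, green, blue), "K" (3x3 intrinsics, pixels), "T" (4x4, takes a point from camera to world coordinates); the wrist camera has in their place "tool_from_camera" (4x4, takes a point from camera to tool coordinates, whose origin is the TCP and whose axes are the tool frame's). Camera axes: x right, y down, z forward; pixel columns grow to the right and rows downward; lengths in mm; the calibration is good to about 2 mm. A picture is of the moment at which its call begins: read the wrist's pose just before it. There is no depth.
- r.hand_in(): hands the job in, once; it reports no verdict.
Trained networks look in a picture, given as the dict that the camera call returned (one of the last four; its "shot" number tells which), for a name from the list of things; names that differ only in an ending like _2 or _b are one class to them, and where a whole thing is asked for, a point or a joint stands for the part that bears it (a point fixed in the world has none). Each returns a list of dicts, best first, with "conf" (0 to 1); they miss things now and then, are a little off and sometimes report something else, mostly with a low value. They report only what shows in the picture. A call takes as long as a camera call.
- r.search_frame(picture, label): "bbox" ([left, top, right, bottom] in pixels, round what is visible of it).
- r.pinpoint(picture, label): "uv" ([column, row] in pixels: a listed point, or the origin of a listed thing).
The state is a dict: "time": time; "joint_pos": joint angles; "qd": joint speeds; "joint_efforts": joint torques, N m; "tool_pos": TCP position; "tcp_rot": TCP orientation; "ft_force": force on the tool from outside, world axes, zero at the start; "wrist_torque": the same for the moment, N m; "finger_gap": finger opening in mm.
Only numpy, scipy, OpenCV 4.12 (cv2) and the standard library are available. Lean on these libraries where they do the work, as an engineer would, in place of code of your own. Each camera call takes 0.05 s, during which the arm holds its last target. There are 200 camera calls.

### The job

Set the small stone chip flat, centred and square, on the glass slide on the bonding jig's narrow pedestal, then swing the hinged upper plate down onto it without slamming it. Take the locating pin from the wooden block, push it down through the aligned holes of plate and base until its collar sits on the plate, and keep hold of it, leaning on it with a firm push of about 10 N so that the plate stays pressed on the chip while the adhesive grips: the job ends with the pin still held and pressed. Leave the other things on the bench where they are.

Things in the scene. Friction and masses are not known exactly. Their poses are not given: they have to be found in the camera images.
- jig: aluminium bonding jig, fixed; base plate 215 x 90 mm, 16 mm high. Origin on the bench under the pedestal's centre, z up; +x runs to the hinge (axis along y, 85 mm from the origin, 58 mm high), -x to the boss with the pin hole, 65 mm from the origin. The narrow steel pedestal, 50 mm (x) by 30 mm (y), 44.5 mm high, carries a fixed glass slide.
- slide_top (a point): centre of the glass slide's upper face, 46 mm above the bench; the slide is 46 mm long along the jig's x and 27 mm wide along its y, 1.5 mm thick, and lies on the pedestal; axes as the jig's
- boss_hole (a point): centre of the mouth of the 10 mm round hole in the top of the square boss (30 x 30 mm, top 62.5 mm above the bench); the hole is vertical, 46 mm deep, chamfered 1.5 mm; axes as the jig's
- plate (a joint): angle of the jig's hinged upper plate, rad: 0 = shut, level, its foot resting on the chip; 1.57 = standing straight up; 1.9 = open stop; -0.03 = lower stop (reached only without a chip). Starts at 1.5 to 1.85. The hinge is stiff (0.22 N m friction): the 0.2 kg plate stays where it is left and must be pushed all the way down.
- plate_hinge (a point): hinge axis at the plate's middle, 58 mm above the bench. Axes turn with the plate: y along the hinge, -x towards the free end, z out of the outer face (up when shut). Plate 60 mm wide, 8 mm thick, inner face 6 mm and outer face 14 mm from the axis along z; a nose 30 mm wide runs from 130 to 170 mm from the axis.
- plate_end (a point): middle of the free end of the plate's nose, 170 mm from the hinge axis; axes as plate_hinge. On the plate, 85 mm from the hinge: a rubber foot (22 mm across, 6 mm high) on the inner face and its screw head (14 mm across, 4 mm high) on the outer face; two ribs 3 mm high along the outer face near the side edges.
- plate_hole (a point): centre of the mouth, on the outer face, of the 10 mm hole through the plate's nose, 150 mm from the hinge axis, 8 mm deep, chamfered 1.5 mm; with the plate shut it lies 72 mm above the bench and exactly over boss_hole; axes as plate_hinge
- chip_center (a point): centre of the small cut stone chip, 38 mm long (its x), 22 mm wide (its y), 12 mm thick (its z), 30 g; it starts lying flat on the bench with its centre 6 mm up, at any yaw within about 0.7 rad of the world axes' x direction
- block: drilled wooden block, fixed, 140 mm (its x) x 60 mm (its y) x 45 mm high, origin at the centre of its underside; it holds the locating pin in a hole 42 mm from its centre towards +x, and two wooden-handled needles (75 mm tall above the block, fixed) 48 mm from its centre towards -x
- pin_grip (a point): middle of the grip of the steel locating pin, on its axis, 67 mm above the tip and 27 mm above the collar's underside; z from tip to grip. The grip is a plain cylinder 18 mm across, from 50 to 83 mm above the tip. The pin (86 mm long, 80 g) starts upright in the block, collar on the block's top, this point 72 mm above the bench.
- pin_collar (a point): centre of the underside of the pin's collar (20 mm across, 4 mm thick), 40 mm above the tip; axes as pin_grip
- pin_tip (a point): the pin's tip; the shank above it is 8 mm thick and 40 mm long, with a nose tapering over 8 mm to 3 mm at the tip; axes as pin_grip
- offcut: larger offcut slab of the same stone, 60 x 42 x 20 mm; bystander; origin at the centre of its underside
- dropper: amber dropper bottle with black cap, 32 mm across, 75 mm tall; bystander; origin at the centre of its underside
- glue: black adhesive bottle with white cap, 30 mm across, 85 mm tall; bystander; origin at the centre of its underside
- dish: open glass dish, 90 mm across, 15 mm high; bystander; origin at the centre of its underside
- tweezers: steel tweezers lying on the bench, about 125 mm long; bystander; origin at mid-length on the underside, x along the length towards the points
- lens: black hand lens lying flat, 140 mm long, rim 64 mm across and 9 mm high; bystander; origin on the underside 50 mm from the rim's centre, x from the handle towards the rim
- jar: glass specimen jar with white lid, 52 mm across, 70 mm tall; bystander; origin at the centre of its underside

How it is judged (in metres and radians):
On the way, in this order (a step that is already met when the one before it is completed fails the run):
1. the chip lies flat, centred and square on the glass slide, let go of (x of chip_center in the frame of slide_top between -0.007 and 0.007 m and y of chip_center in the frame of slide_top between -0.006 and 0.006 m and z of chip_center in the frame of slide_top between 0.003 and 0.009 m and angle between the x axis of chip_center and the x axis of jig, either way round below 0.2 rad and contact force between the fingers and chip below 0.1 N and linear speed of chip below 0.02 m/s), for 0.2 s.
2. the upper plate is shut onto the chip (value of joint plate between -0.02 and 0.03 rad and contact force between plate and chip above 0.3 N), for 0.2 s.
3. the pin stands through both holes, its collar on the plate (value of joint plate between -0.02 and 0.03 rad and horizontal distance between pin_tip and boss_hole below 0.004 m and z of pin_tip in the frame of boss_hole below -0.025 m and z of pin_collar in the frame of plate_hole below 0.003 m and angle between the z axis of pin_tip and the z axis of boss_hole, either way round below 0.08 rad), for 0.1 s.
At the end, for the whole second after the job is handed in: Chip within 7 mm (long) and 6 mm (wide) of the slide's centre, 0.2 rad of square; plate within -0.02 to 0.03 rad of shut; pin 25 mm down the boss hole, upright, collar within 3 mm of the plate; fingers grip the pin, pin pushes the plate over 4 N, plate presses the chip over 8 N (all of step 3 and x of chip_center in the frame of slide_top between -0.007 and 0.007 m and y of chip_center in the frame of slide_top between -0.006 and 0.006 m and z of chip_center in the frame of slide_top between 0.003 and 0.009 m and angle between the x axis of chip_center and the x axis of jig, either way round below 0.2 rad and contact force between pin and plate above 4 N and contact force between plate and chip above 8 N and contact force between the fingers and pin above 2 N); the arm keeps its last pose, push and grip.
It fails at once if the plate is slammed down (faster than 3 rad/s when nearly shut) (velocity of joint plate below -3 rad/s and value of joint plate below 0.5 rad).
It fails at once if a bystander is disturbed (moved over 30 mm) (distance of any of offcut, dropper, glue, dish, tweezers, lens, jar from where it was at the start of the episode above 0.03 m).
It also fails if it takes over 72 s, if anything falls off the work surface, if the arm or the gripper's body presses on something with over 40 N, if the wrist force passes 120 N, or if a joint passes its speed limit or range.

## Working session

There is one attempt and no reset: what is moved stays moved. The work goes in short steps, Python scripts to look and compute and a shell command to move; the robot and the scene stay as the last step left them, time stands still between calls to the robot, and variables do not carry over. Pictures are saved under pics/ and viewed, about 8 in all and at most 12, crops included, and the job is handed in when it is done.

```bash
mkdir -p pics; cat > h.py <<'E'
import numpy as np, cv2
from bench import r
from scipy.spatial.transform import Rotation as Ro
def ray(p,uv,Tw=None):
    T=p["T"] if "T" in p else Tw@np.array(p["tool_from_camera"])
    T=np.array(T);d=np.linalg.inv(np.array(p["K"]))@np.array([uv[0],uv[1],1.])
    return T[:3,3],T[:3,:3]@d
def atz(p,uv,z,Tw=None):
    o,d=ray(p,uv,Tw);return o+d*(z-o[2])/d[2]
def tool(s=None):
    s=s or r.sense();T=np.eye(4);T[:3,:3]=Ro.from_euler('xyz',s["tcp_rot"],degrees=True).as_matrix();T[:3,3]=s["tool_pos"];return T
def save(p,n): cv2.imwrite(f"pics/{n}.png",cv2.cvtColor(np.array(p["image"]),cv2.COLOR_RGB2BGR))
E
python3 - <<'E'
from h import *
np.set_printoptions(precision=1,suppress=True)
print(r.sense())
Z=dict(jig=0,slide_top=46,boss_hole=62.5,plate_hinge=58,plate_end=None,chip_center=6,block=0,pin_grip=72,pin_collar=45,offcut=0,dropper=0,glue=0,dish=0,tweezers=0,lens=0,jar=0,plate_hole=None)
for c in ("scene","top"):
    p=r.snapshot(c);save(p,c+"0")
    print(c,np.array(p["T"])[:3,3])
    for n,z in Z.items():
        q=r.pinpoint(p,n)[:2]
        for a in q: print(n,round(a["conf"],2),np.array(a["uv"]),atz(p,a["uv"],z) if z is not None else "")
E
```

```text
{'time': 0.0, 'joint_pos': array([65.8,  7.5, 85.3, -0. , 87.3, -4.9]), 'qd': array([-0.,  0., -0., -0., -0.,  0.]), 'joint_efforts': array([ -0. , -56.9, -50.1,  -0. ,   0. ,   0. ]), 'tool_pos': array([198. , 565.8, 252.3]), 'tcp_rot': array([-180. ,    0.1,   70.7]), 'ft_force': array([ 0. , -0. , -0.3]), 'wrist_torque': array([-0.1, -0. , -0. ]), 'finger_gap': 85.35924212401751}
scene [1133.4 -422.2  948.9]
jig 0.31 [276.8 290.4] [ 580.8 -125.4    0. ]
boss_hole 0.95 [328.  235.5] [562.8  37.1  62.5]
plate_hinge 0.74 [367.7 201.3] [532.3 187.2  58. ]
plate_end 0.76 [378.1 148.5] 
plate_end 0.4 [292.2 363.8] 
chip_center 0.55 [212.3 270.9] [ 446.7 -217.9    6. ]
block 0.96 [256.  311.6] [ 599.3 -193.9    0. ]
pin_grip 0.55 [270.1 284.9] [ 602.4 -151.5   72. ]
pin_collar 0.6 [440.5 183. ] [589.2 392.3  45. ]
pin_collar 0.5 [274.7 290.8] [ 605.1 -143.7   45. ]
offcut 0.97 [136.8 359.9] [ 547.  -453.9   -0. ]
offcut 0.67 [373.  151.7] [350.6 370.5   0. ]
dropper 0.64 [438.5 181.5] [554.6 432.7  -0. ]
glue 0.67 [292.4 363.5] [ 749.6 -200.5    0. ]
tweezers 0.58 [330.  331.9] [739.2 -9
[... 520 characters left out ...]
0.6 183.6  58. ]
plate_end 0.87 [231.  237.5] 
chip_center 0.51 [387.1 286.5] [ 446.8 -213.8    6. ]
block 0.87 [376.7 227.7] [ 613.8 -187.6    0. ]
pin_grip 0.58 [367.5 224.9] [ 605.9 -154.7   72. ]
pin_collar 0.42 [364.3 225.8] [ 609.1 -148.5   45. ]
pin_collar 0.37 [298.1 191.6] [704.6  35.5  45. ]
offcut 0.86 [472.7 251.3] [ 549.2 -456.1    0. ]
dropper 0.69 [154.5 245.1] [556.3 439.1   0. ]
glue 0.64 [382.3 181.9] [ 748.9 -205.3    0. ]
dish 0.74 [296.2 192.2] [715.3  42.2   0. ]
tweezers 0.51 [342.8 184.7] [739.2 -91.6   0. ]
lens 0.85 [179.3 279.7] [459.3 363.3   0. ]
lens 0.56 [364.8 224.3] [ 623.2 -154.     0. ]
jar 0.8 [153.9 224.9] [614.5 444.8   0. ]
plate_hole 0.52 [231.4 239.1]
```

View pics/scene0.png

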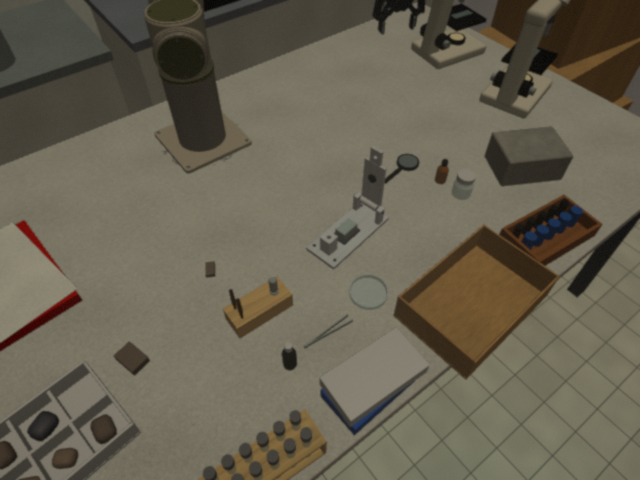

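View pics/top0.png

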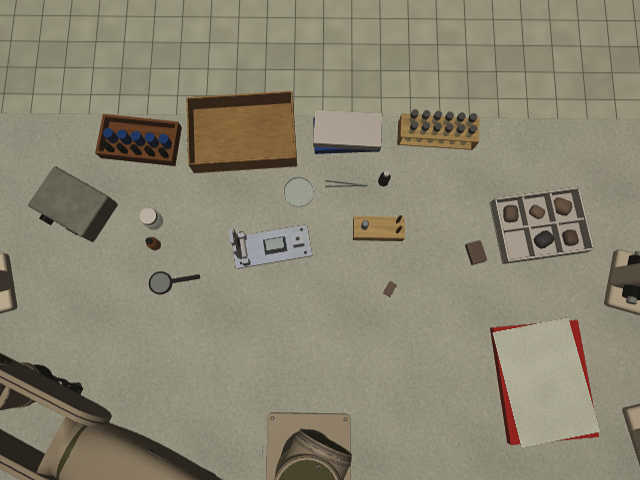

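Top view: the jig runs from its hinge (240,248) to its boss (298,238). The chip is at (390,288), the block at (379,228) with the pin on its left end, and the plate is up. I'll go over the jig for a close look.

```bash
cat >> h.py <<'E'
np.set_printoptions(precision=1,suppress=True)
def go(x,y,z,yaw=None):
    T=tool();d=T[:3,:3].T@(np.array([x,y,z])-T[:3,3])
    y0=Ro.from_matrix(T[:3,:3]).as_euler('xyz',degrees=True)[2]
    t=0 if yaw is None else (y0-yaw+180)%360-180
    print("from",T[:3,3],"yaw %.1f"%y0,"row: %.4f %.4f %.4f turn %.1f"%(*d/1000,t))
def look(names,name=None):
    T=tool();p=r.snapshot("wrist")
    if name: save(p,name)
    for n,z in names.items():
        for a in r.pinpoint(p,n)[:2]: print(n,round(a["conf"],2),np.array(a["uv"]),atz(p,a["uv"],z,T))
    return p,T
E
R='[-0.394,0.405,-0.09,60,100]'
python3 -m jog '[[-0.394,0.405,-0.09,60,100],[-0.394,0.405,-0.09,60,100],[-0.394,0.405,-0.09,60,100],[-0.394,0.405,-0.09,60,100],[-0.394,0.405,-0.09,60,100],[-0.394,0.405,-0.09,60,100],[-0.394,0.405,-0.09,60,100],[-0.394,0.405,-0.09,60,100]]'
python3 - <<'E'
from h import *
print(np.array(r.snapshot("wrist")["tool_from_camera"]))
go(450,60,340,10)
E
```

```text
time: 2.6
tool_pos: [374.9, 211.0, 316.9]
tcp_rot: [-180.0, -0.1, 10.4]
ft_force: [1.2, -0.0, 0.7]
finger_gap: 85.4
[[   1.     0.     0.    -0.6]
 [  -0.     0.9    0.3  -83.3]
 [  -0.    -0.3    0.9 -121.2]
 [   0.     0.     0.     1. ]]
from [378.5 204.9 318.3] yaw 10.3 row: 0.0445 0.1554 -0.0209 turn 0.3
```

```bash

python3 -m jog '[[0.16,0.08,-0.02,0,100],[0.16,0.08,-0.02,0,100],[0.16,0.08,-0.02,0,100],[0.16,0.08,-0.02,0,100],[0.16,0.08,-0.02,0,100],[0.16,0.08,-0.02,0,100]]'
python3 - <<'E'
from h import *
p,T=look(dict(slide_top=46,boss_hole=62.5,jig=0,plate_hinge=58),"w1");print(T[:3,3])
E
```

```text
time: 3.25
tool_pos: [550.3, 154.7, 338.4]
tcp_rot: [179.8, -0.1, 10.3]
ft_force: [-0.3, 0.4, -0.4]
finger_gap: 85.2
boss_hole 0.83 [311.9 279.6] [570.   39.8  62.5]
boss_hole 0.34 [212.9 389.9] [ 456.3 -167.9   62.5]
jig 0.6 [308.9 225. ] [555.7  94.2   0. ]
plate_hinge 0.84 [308.6 166.3] [539.8 184.3  58. ]
[550.3 154.7 338.4]
```

View pics/w1.png

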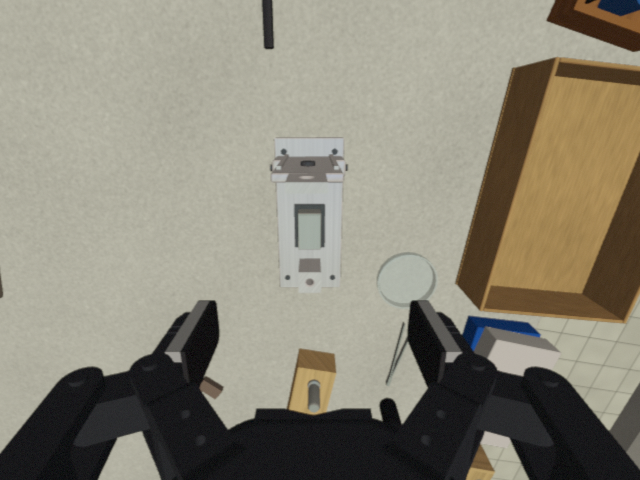

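The boss hole is at (310,282), the slide at about (310,228), and the plate stands nearly edge-on at (308,165). The jig's yaw is about 101°. Next is the chip.

```bash
python3 - <<'E'
from h import *
go(422,-202,210,65)
E
```

```text
from [549.3 155.6 339.8] yaw 10.4 row: -0.1903 0.3283 0.1301 turn -54.6
```

```bash

python3 -m jog '[[-0.19,0.328,0.13,-55,100],[-0.19,0.328,0.13,-55,100],[-0.19,0.328,0.13,-55,100],[-0.19,0.328,0.13,-55,100],[-0.19,0.328,0.13,-55,100],[-0.19,0.328,0.13,-55,100],[-0.19,0.328,0.13,-55,100],[-0.19,0.328,0.13,-55,100]]'
python3 -m jog '[[0,0.01,0.01,0,70],[0,0.02,0.02,0,60]]'
python3 - <<'E'
from h import *
p,T=look(dict(chip_center=6),"w2");print(T[:3,3])
print(r.search_frame(p,"chip_center")[:2])
img=np.array(p["image"])
for a in r.search_frame(p,"chip_center")[:1]:
    x0,y0,x1,y1=[int(v) for v in a["bbox"]];x0-=12;y0-=12;x1+=12;y1+=12
    c=cv2.cvtColor(img[y0:y1,x0:x1],cv2.COLOR_RGB2GRAY);_,m=cv2.threshold(c,0,255,cv2.THRESH_BINARY_INV+cv2.THRESH_OTSU)
    cs=max(cv2.findContours(m,0,2)[0],key=cv2.contourArea)+np.array([x0,y0])
    w=np.array([atz(p,q[0],12,T)[:2] for q in cs],np.float32)
    print(cv2.minAreaRect(w),cv2.boxPoints(cv2.minAreaRect(w)))
go(450,-214,150,65)
E
```

```text
time: 4.3
tool_pos: [430.3, -178.7, 219.0]
tcp_rot: [179.5, 0.0, 65.7]
ft_force: [0.8, 0.1, -0.2]
finger_gap: 85.5
time: 4.5
tool_pos: [447.9, -188.1, 199.1]
tcp_rot: [179.5, 0.0, 65.6]
ft_force: [0.4, 0.2, 0.3]
finger_gap: 59.3
chip_center 0.93 [280.7 216.8] [ 441.1 -220.3    6. ]
[ 447.9 -188.1  199.1]
[{'bbox': [271.7, 196.3, 290.6, 236.4], 'conf': 0.9}]
((438.3932189941406, -218.73062133789062), (22.056745529174805, 40.22800064086914), 60.22414779663086) [[ 415.5 -218.3]
 [ 450.4 -238.3]
 [ 461.3 -219.1]
 [ 426.4 -199.2]]
from [ 448.4 -186.3  199.5] yaw 65.8 row: -0.0246 0.0124 0.0496 turn 0.8
```

View pics/w2.png

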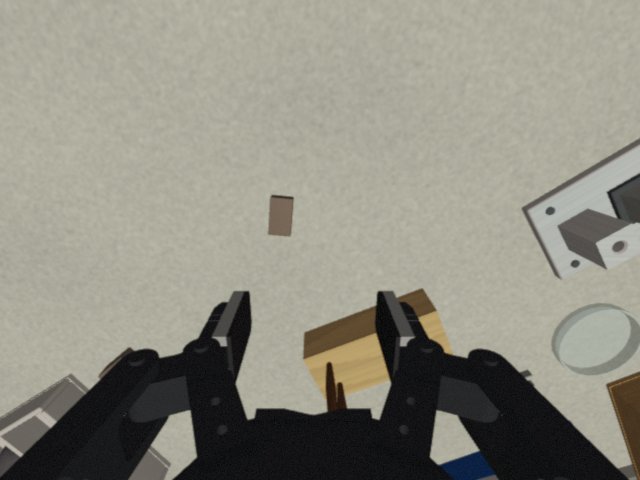

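The chip is at (281,216), with its long axis at yaw −30°, and nothing is near it. I'll move to a hover above it.

```bash
python3 - <<'E'
from h import *
go(440,-219.5,100,60.2);print(r.nose_length)
E
```

```text
from [ 448.4 -186.3  199.5] yaw 65.8 row: -0.0337 0.0052 0.0995 turn 5.6
22.0
```

```bash

python3 -m jog '[[-0.034,0.005,0.1,5.6,50],[-0.034,0.005,0.1,5.6,50],[-0.034,0.005,0.1,5.6,50],[-0.034,0.005,0.1,5.6,50]]'
python3 - <<'E'
from h import *
p,T=look(dict(chip_center=6));print(T[:3,3])
go(440,-219.5,25,60.2)
E
```

```text
time: 5.1
tool_pos: [438.9, -218.8, 99.2]
tcp_rot: [179.7, -0.0, 60.2]
ft_force: [-0.0, -0.0, 1.0]
finger_gap: 42.7
chip_center 0.66 [312.5 251.4] [ 440.6 -220.6    6. ]
[ 438.9 -218.8   99.2]
from [ 441.3 -219.9  102.2] yaw 60.2 row: -0.0004 -0.0022 0.0771 turn 0.0
```

```bash

python3 -m jog '[[0,0,0.04,0,45],[0,-0.001,0.075,0,42],[0,-0.001,0.075,0,42],[0,-0.001,0.075,0,42],[0,-0.001,0.075,0,15],[0,-0.001,0.075,0,10],[0,-0.001,0.075,0,10],[0,-0.001,0.075,0,10]]' 40
python3 -m jog '[[0,0,0,0,10],[0,0,0,0,10]]'
```

```text
time: 6.0
tool_pos: [443.4, -220.9, 30.5]
tcp_rot: [179.1, -0.0, 60.2]
ft_force: [-0.9, 1.7, 5.3]
finger_gap: 20.3
time: 6.2
tool_pos: [445.2, -221.9, 32.9]
tcp_rot: [178.8, -0.0, 60.2]
ft_force: [0.3, -0.4, -0.7]
finger_gap: 20.5
```

```bash

python3 -m jog '[[0,0,-0.05,0,10],[0,0,-0.1,0,10],[0,0,-0.1,0,10],[0,0,-0.1,0,10]]'
python3 - <<'E'
from h import *
p=r.snapshot("wrist");save(p,"w3");s=r.sense();print(s["tool_pos"],s["tcp_rot"],s["ft_force"],s["finger_gap"])
print(r.pinpoint(p,"chip_center")[:2])
E
```

```text
time: 6.6
tool_pos: [444.9, -222.0, 135.7]
tcp_rot: [178.5, -0.0, 60.2]
ft_force: [-0.2, 0.2, -1.9]
finger_gap: 19.9
[ 443.7 -221.2  133.6] [178.7  -0.   60.2] [-0.1  0.6 -0. ] 20.24537645957239
[{'uv': [315.8, 294.6], 'conf': 0.71}]
```

View pics/w3.png

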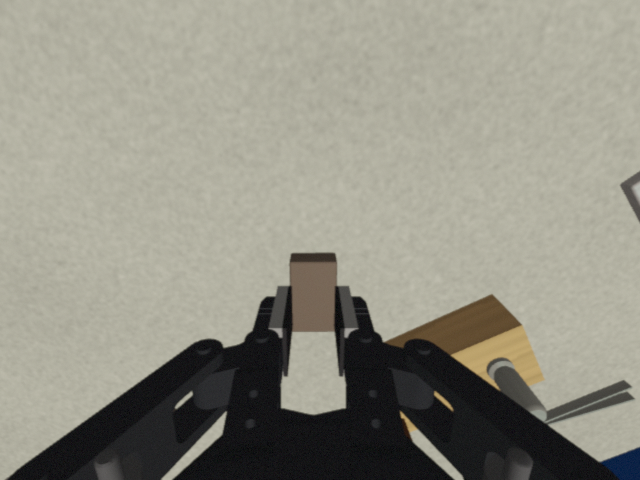

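The chip is held square between the pads; its top face spans rows 262 to 331. I'll work out its offset in the tool frame.

```bash
python3 - <<'E'
from h import *
p=r.snapshot("wrist");M=np.array(p["tool_from_camera"])
def pt(uv,z):
    d=M[:3,:3]@np.linalg.inv(np.array(p["K"]))@np.array([*uv,1.]);return M[:3,3]+d*(z-M[2,3])/d[2]
for z in (0,5,10,15,20): print(z,pt((314,262),z),pt((314,331),z),"w",pt((337,296),z)[0]-pt((290,296),z)[0], "btm", pt((314,253),z+12))
print(pt((315.8,294.6),10),pt((315.8,294.6),15))
go(557,102,150,11.3)
E
```

```text
0 [ -0.1 -30.9   0. ] [-0.   1.2  0. ] w 19.308530691985155 btm [ -0.  -29.8  12. ]
5 [ -0.1 -28.7   5. ] [0.  4.7 5. ] w 20.1050776062989 btm [ -0.  -27.8  17. ]
10 [ -0.  -26.5  10. ] [ 0.   8.2 10. ] w 20.901624520612646 btm [  0.  -25.8  22. ]
15 [ -0.  -24.3  15. ] [ 0.1 11.7 15. ] w 21.698171434926394 btm [  0.  -23.8  27. ]
20 [  0.  -22.1  20. ] [ 0.1 15.2 20. ] w 22.494718349240138 btm [  0.  -21.7  32. ]
[  0.8 -10.7  10. ] [ 0.8 -8.  15. ]
from [ 442.4 -220.4  131.4] yaw 60.2 row: 0.3367 -0.0602 -0.0195 turn 48.9
```

```bash

python3 -m jog '[[0,0,-0.1,0,10],[0.1,-0.03,-0.1,16,10],[0.2,-0.05,-0.1,25,10],[0.28,-0.055,-0.1,40,10],[0.3,-0.06,-0.1,49,10],[0.3,-0.06,-0.1,49,10],[0.3,-0.06,-0.1,49,10],[0.3,-0.06,-0.1,49,10]]'
python3 - <<'E'
from h import *
L=[]
for c in ("scene","top"):
    p=r.snapshot(c);
    a=r.pinpoint(p,"plate_end")[:1]
    if a: L.append(ray(p,a[0]["uv"])); print(a)
p,T=look(dict(boss_hole=62.5,plate_hinge=58,slide_top=46),"w4")
if len(L)==2:
    A=np.zeros((3,3));b=np.zeros(3)
    for o,d in L:
        d=d/np.linalg.norm(d);P=np.eye(3)-np.outer(d,d);A+=P;b+=P@o
    print("end",np.linalg.solve(A,b))
go(558,97.5,150,11.3)
E
```

```text
time: 7.55
tool_pos: [537.0, 72.3, 228.4]
tcp_rot: [179.4, -0.6, 10.9]
ft_force: [0.7, -0.3, 0.3]
finger_gap: 19.9
[{'uv': [377.0, 149.5], 'conf': 0.77}]
boss_hole 0.65 [336.9 258.2] [568.   36.9  62.5]
boss_hole 0.45 [417.9 420.9] [ 704.  -142.4   62.5]
plate_hinge 0.7 [342.5  86.4] [539.9 182.   58. ]
slide_top 0.56 [335.1 189.3] [553.9  97.2  46. ]
from [537.1  69.6 229.5] yaw 11.2 row: 0.0250 -0.0243 0.0796 turn -0.1
```

View pics/w4.png

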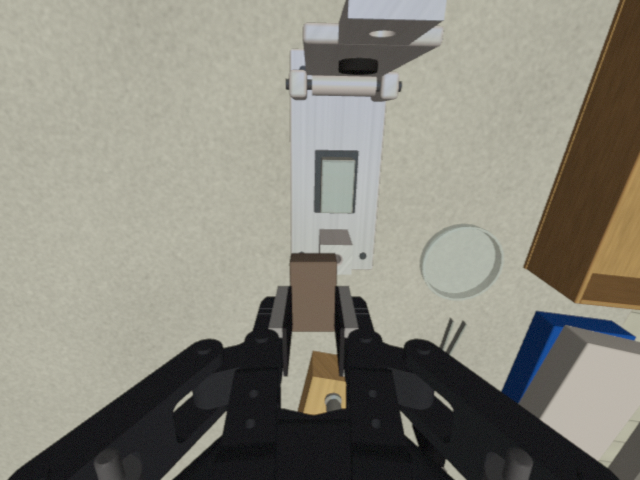

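The glass spans (322,159) to (355,213). The plate's inner face is visible, with the foot at (358,66) and the hole at (382,34).

```bash
python3 - <<'E'
from h import *
p=r.snapshot("wrist");T=tool();s=atz(p,(338.5,186),46,T);print("slide",s)
print("boss here",atz(p,(337,258.5),62.5,T))
L=[((150,0),(569,38.4)),((0,0),(539.85,183)),((85,0),s[:2])]
# jig: origin o, yaw a ; points at jig x: boss -65, hinge 85, slide 0
from scipy.optimize import least_squares
X=np.array([-65,85,0.]);P=np.array([(569,38.4),(539.85,183),tuple((s[:2]+[556.2,100.1])/2)])
f=lambda q:(q[:2]+np.outer(X,[np.cos(q[2]),np.sin(q[2])])-P).ravel()
q=least_squares(f,[557,102,1.77]).x;print("jig",q[:2],np.degrees(q[2]),f(q))
ux=np.array([np.cos(q[2]),np.sin(q[2]),0])
def th(uv,rad,off):
    o,d=ray(p,uv,T); best=[]
    for t in np.linspace(1.4,1.95,56):
        w=np.array([q[0],q[1],58])+ux*(85-rad*np.cos(t)-off*np.sin(t)*1)+np.array([0,0,rad*np.sin(t)-off*np.cos(t)*-1])
        # inner face lies toward -x side: offset off along +z_plate
        zp=np.array([0,0,np.cos(t)])+ux*np.sin(t); xp=ux*np.cos(t)-np.array([0,0,np.sin(t)])
        w=np.array([q[0],q[1],58])+ux*85-xp*rad+zp*off
        dd=d/np.linalg.norm(d);best.append((np.linalg.norm(np.cross(w-o,dd)),t))
    return min(best)
print(th((382,34),150,6),th((358,66),85,0))
E
```

```text
slide [557.5  98.2  46. ]
boss here [569.2  33.6  62.5]
jig [556.6 100.3] 101.40118612939928 [ 0.4 -1.8 -0.1  0.6 -0.3  1.2]
(np.float64(1.125236094031782), np.float64(1.5499999999999998)) (np.float64(1.2076459418634689), np.float64(1.5699999999999998))
```

```bash

python3 -m jog '[[0.025,-0.026,0.04,0,10],[0.025,-0.026,0.08,0,10],[0.025,-0.026,0.115,0,10],[0.025,-0.026,0.115,0,10],[0.025,-0.026,0.115,0,10]]'
python3 - <<'E'
from h import *
p,T=look(dict(boss_hole=62.5,slide_top=46),"w5")
cv2.imwrite("pics/w5c.png",cv2.resize(cv2.imread("pics/w5.png")[40:340,160:480],None,fx=2,fy=2))
go(557.5,96,100,11.3)
E
```

```text
time: 8.5
tool_pos: [558.1, 98.0, 115.1]
tcp_rot: [179.3, -0.7, 11.1]
ft_force: [0.9, -0.2, -0.5]
finger_gap: 20.0
boss_hole 0.63 [306.6 361.1] [566.2  36.3  62.5]
slide_top 0.87 [306.4 261.4] [554.4  97.1  46. ]
slide_top 0.6 [310.9 363. ] [572.   21.5  46. ]
from [560.4  98.6 118.1] yaw 11.1 row: -0.0037 0.0017 0.0181 turn -0.2
```

View pics/w5c.png

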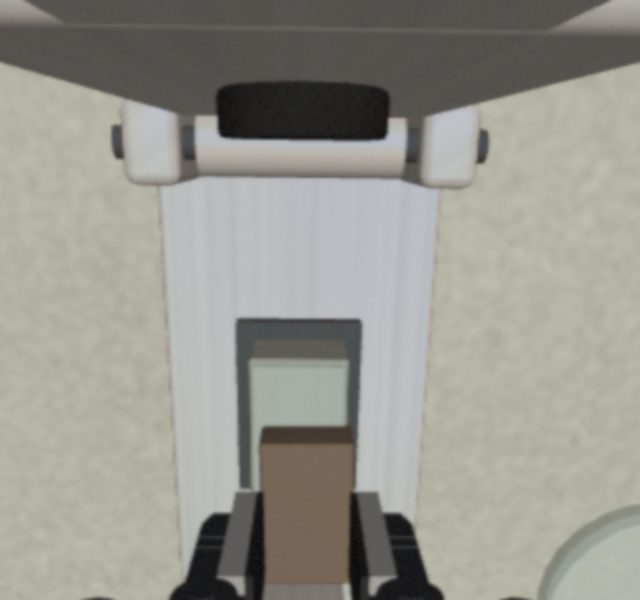

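The far end of the glass is at about (310,221), and the chip is centred at u≈314. I'll get the relative offset in the tool frame.

```bash
python3 - <<'E'
from h import *
p=r.snapshot("wrist");M=np.array(p["tool_from_camera"]);Kinv=np.linalg.inv(np.array(p["K"]))
def pt(uv,z):
    d=M[:3,:3]@Kinv@np.array([*uv,1.]);return M[:3,3]+d*(z-M[2,3])/d[2]
T=tool();print(T[:3,3])
for z in (68,71): print(pt((309.75,221),z),pt((306.4,261.4),z), "w",pt((334,250),z)-pt((285.5,250),z))
print("chip", pt((313.7,(426/2+40)),30),pt((313.7,(443/2+40)),18),pt((313.7,(583/2+40)),18))
E
```

```text
[560.3  98.7 117.9]
[ -2.4 -27.1  68. ] [-4.5 -1.1 68. ] w [29.6 -0.   0. ]
[ -2.4 -26.2  71. ] [-4.6  0.2 71. ] w [30.1 -0.   0. ]
chip [ -0.1 -22.   30. ] [ -0.2 -22.7  18. ] [-0.1 14.6 18. ]
```

```bash

python3 -m jog '[[-0.0025,0.001,0.02,0,10],[-0.0025,0.001,0.034,0,10],[-0.0025,0.001,0.036,0,10],[-0.0025,0.001,0.036,0,10],[-0.0025,0.001,0.036,0,10]]'
python3 -m jog '[[0,0,0.002,0,10],[0,0,0.003,0,10],[0,0,0.003,0,10]]'
```

```text
time: 9.2
tool_pos: [559.2, 97.0, 82.6]
tcp_rot: [179.3, -1.1, 11.1]
ft_force: [1.0, 0.2, 0.2]
finger_gap: 20.2
time: 9.5
tool_pos: [559.3, 97.0, 79.7]
tcp_rot: [179.3, -1.1, 11.1]
ft_force: [-0.5, -0.4, 0.6]
finger_gap: 20.3
```

```bash

python3 -m jog '[[0,0,0.002,0,10],[0,0,0.002,0,10]]'
python3 -m jog '[[0,0,0.002,0,10],[0,0,0.002,0,10]]'
python3 -m jog '[[0,0,0.0015,0,10],[0,0,0.0015,0,10]]'
```

```text
time: 9.7
tool_pos: [559.2, 97.0, 77.4]
tcp_rot: [179.3, -1.0, 11.1]
ft_force: [0.2, 0.2, 0.3]
finger_gap: 20.1
time: 9.9
tool_pos: [559.6, 97.0, 76.6]
tcp_rot: [179.3, -1.1, 11.1]
ft_force: [-5.6, 1.1, 9.5]
finger_gap: 20.2
time: 10.1
tool_pos: [559.6, 97.1, 76.5]
tcp_rot: [179.3, -1.1, 11.1]
ft_force: [-7.1, -1.0, 13.6]
finger_gap: 20.2
```

```bash

python3 -m jog '[[0,0,-0.001,0,20],[0,0,-0.001,0,27],[0,0,-0.001,0,32],[0,0,-0.001,0,36],[0,0,-0.001,0,40]]'
python3 -m jog '[[0,0,-0.02,0,40],[0,0,-0.06,0,40],[0,0.01,-0.1,0,40],[0,0.02,-0.13,0,40],[0,0.02,-0.13,0,40]]'
python3 - <<'E'
from h import *
p,T=look(dict(chip_center=52,boss_hole=62.5,plate_hinge=58),"w6");print(T[:3,3])
cv2.imwrite("pics/w6c.png",cv2.resize(cv2.imread("pics/w6.png")[40:340,160:480],None,fx=2,fy=2))
E
```

```text
time: 10.6
tool_pos: [559.5, 97.0, 77.2]
tcp_rot: [179.3, -1.0, 11.1]
ft_force: [-0.3, -0.2, -0.0]
finger_gap: 33.8
time: 11.1
tool_pos: [563.9, 77.8, 213.6]
tcp_rot: [179.2, -1.6, 11.1]
ft_force: [0.5, 0.2, 0.3]
finger_gap: 34.1
chip_center 0.6 [307.4 194.1] [559.   98.5  52. ]
chip_center 0.21 [310.4 409.8] [ 608.  -139.6   52. ]
boss_hole 0.64 [302.7 266.6] [566.7  35.1  62.5]
boss_hole 0.63 [298.8 192.7] [551.2 100.6  62.5]
plate_hinge 0.67 [304.6  83.4] [540.6 183.1  58. ]
[563.9  77.8 213.6]
```

View pics/w6c.png

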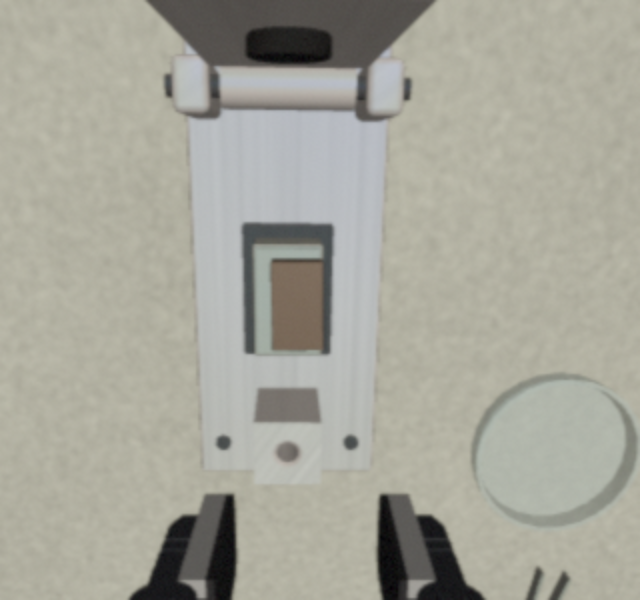

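The chip lies flat on the glass, square to it and about 3 mm off sideways (crop chip 271–323, glass 254–323), which is within tolerance. Next I'll take the closed fingers behind the plate.

```bash

python3 -m jog '[[-0.003,0,-0.05,0,0],[-0.003,0,-0.1,0,0],[-0.003,-0.04,-0.1,0,0],[-0.003,-0.08,-0.1,0,0],[-0.003,-0.12,-0.1,0,0],[-0.003,-0.163,-0.1,0,0],[-0.003,-0.163,-0.1,0,0],[-0.003,-0.163,-0.1,0,0]]'
cat >> h.py <<'E'
J=np.array([556.6,100.3]);a=np.radians(101.4);U=np.array([np.cos(a),np.sin(a)]);V=np.array([-np.sin(a),np.cos(a)])
def jigpos():
    s=r.sense();d=s["tool_pos"][:2]-J;print("jig xy",d@U,d@V,"z",s["tool_pos"][2],"rot",s["tcp_rot"],"F",s["ft_force"],"gap %.1f"%s["finger_gap"])
E
python3 -c "
from h import *
jigpos()"
```

```text
time: 12.1
tool_pos: [522.7, 239.6, 301.7]
tcp_rot: [179.3, -0.7, 11.3]
ft_force: [-0.2, 0.3, 0.1]
finger_gap: 0.2
jig xy 143.26724317983437 5.7424142859287635 z 301.74090681475144 rot [179.3  -0.7  11.3] F [-0.2  0.3  0.1] gap 0.2
```

```bash

python3 -m jog '[[0.005,0,0.04,0,0],[0.005,0,0.08,0,0],[0.005,0,0.08,0,0],[0.005,0,0.08,0,0]]'
python3 -c "
from h import *
jigpos()"
```

```text
time: 12.5
tool_pos: [528.2, 238.5, 221.1]
tcp_rot: [179.2, -0.5, 11.2]
ft_force: [-0.0, 0.1, 1.1]
finger_gap: 0.1
jig xy 141.03544904191506 0.4891115485453277 z 221.11187852906542 rot [179.2  -0.5  11.2] F [-0.   0.1  1.1] gap 0.1
```

```bash

python3 -m jog '[[0,0.025,0,0,0],[0,0.045,0,0,0],[0,0.068,0,0,0],[0,0.086,0.005,0,0],[0,0.104,0.011,0,0],[0,0.121,0.02,0,0],[0,0.1355,0.031,0,0],[0,0.1355,0.031,0,0]]'
python3 - <<'E'
from h import *
jigpos()
p=r.snapshot("scene");save(p,"s2");cv2.imwrite("pics/s2c.png",cv2.resize(cv2.imread("pics/s2.png")[120:300,250:450],None,fx=3,fy=3))
E
```

```text
time: 13.3
tool_pos: [555.5, 103.3, 192.4]
tcp_rot: [179.2, -0.6, 11.1]
ft_force: [-0.3, 0.2, -0.1]
finger_gap: 0.2
jig xy 3.144156695857642 0.4443586840788515 z 192.36324512857706 rot [179.2  -0.6  11.1] F [-0.3  0.2 -0.1] gap 0.2
```

View pics/s2c.png

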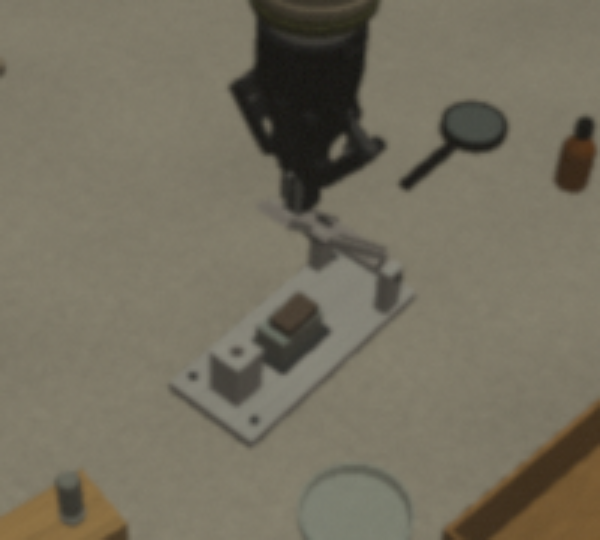

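The plate follows the fingers at about 45°, and the chip is still on the slide. I'll continue down slowly.

```bash

python3 -m jog '[[0,0.011,0.015,0,0],[0,0.018,0.022,0,0],[0,0.023,0.029,0,0],[0,0.030,0.039,0,0],[0,0.036,0.0505,0,0],[0,0.041,0.062,0,0],[0,0.0445,0.074,0,0],[0,0.0445,0.074,0,0]]'
python3 -c "
from h import *
jigpos()"
```

```text
time: 14.15
tool_pos: [563.4, 59.3, 116.5]
tcp_rot: [179.3, -0.3, 11.1]
ft_force: [-0.1, -0.3, -0.3]
finger_gap: 0.1
jig xy -41.51863543444393 1.4464089045356836 z 116.49428844488979 rot [179.3  -0.3  11.1] F [-0.1 -0.3 -0.3] gap 0.1
```

```bash

python3 -m jog '[[0.001,0.002,0.005,0,0],[0.001,0.003,0.010,0,0],[0.001,0.004,0.014,0,0],[0.001,0.0045,0.018,0,0],[0.001,0.0045,0.02,0,0],[0.001,0.0045,0.02,0,0]]'
python3 -m jog '[[0,0,0.002,0,0],[0,0,0.002,0,0]]'
python3 -m jog '[[0,0,0.002,0,0],[0,0,0.002,0,0]]'
```

```text
time: 14.75
tool_pos: [565.2, 54.9, 96.2]
tcp_rot: [179.3, -0.3, 11.1]
ft_force: [-0.5, 0.8, 0.5]
finger_gap: -0.4
time: 14.95
tool_pos: [565.3, 54.9, 94.3]
tcp_rot: [179.3, -0.3, 11.1]
ft_force: [1.6, 0.0, -0.2]
finger_gap: 0.4
time: 15.15
tool_pos: [565.5, 54.9, 93.9]
tcp_rot: [179.3, -0.3, 11.1]
ft_force: [-7.3, -0.1, 14.8]
finger_gap: 0.1
```

```bash

python3 -m jog '[[0,0,0.001,0,0],[0,0,0.001,0,0],[0,0,0.001,0,0],[0,0,0.001,0,0]]'
python3 -m jog '[[0,0,-0.05,0,0],[0,0,-0.1,0,50],[0,0.03,-0.15,0,60],[0,0.03,-0.15,0,60],[0,0.03,-0.15,0,60],[0,0.03,-0.15,0,60]]'
python3 - <<'E'
from h import *
jigpos()
p,T=look(dict(plate_hole=72,pin_grip=72,pin_collar=45),"w7")
go(607.5,-150,200,11)
E
```

```text
time: 15.55
tool_pos: [565.5, 54.9, 94.0]
tcp_rot: [179.3, -0.3, 11.1]
ft_force: [-4.7, -0.1, 8.4]
finger_gap: 0.2
time: 16.15
tool_pos: [569.4, 27.4, 242.8]
tcp_rot: [179.3, -0.2, 11.1]
ft_force: [-0.0, -0.1, -0.8]
finger_gap: 51.5
jig xy -74.01632581155157 1.8711485495032 z 242.84667363367788 rot [179.3  -0.2  11.1] F [-0.  -0.1 -0.8] gap 51.5
plate_hole 0.68 [315.2 208.1] [570.4  34.3  72. ]
pin_grip 0.56 [311.8 372. ] [ 602.7 -146.9   72. ]
from [569.   27.7 242.1] yaw 11.1 row: 0.0034 0.1812 0.0443 turn 0.1
```

View pics/w7.png

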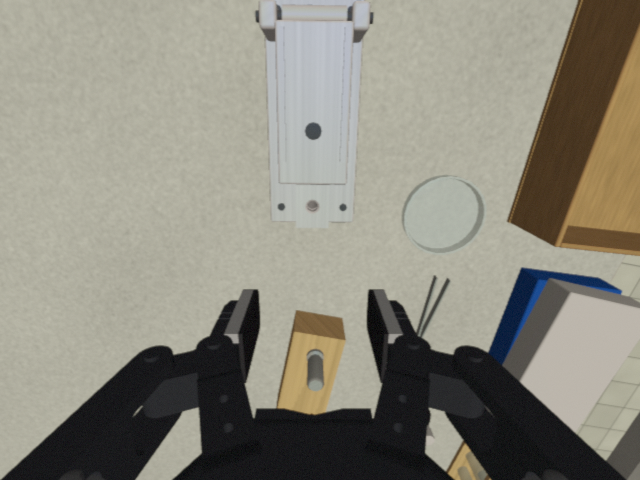

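The plate is shut with its hole at (312,206), and the pin stands at (315,370). I'll move above the pin.

```bash

python3 -m jog '[[0.003,0.05,0.02,0,50],[0.003,0.1,0.04,0,50],[0.003,0.15,0.06,0,50],[0.003,0.18,0.07,0,50],[0.003,0.18,0.07,0,50],[0.003,0.18,0.07,0,50]]'
python3 - <<'E'
from h import *
p,T=look(dict(pin_grip=72,pin_collar=45,pin_tip=5),"w8");print(T[:3,3])
img=cv2.imread("pics/w8.png")[160:360,220:420];cv2.imwrite("pics/w8c.png",cv2.resize(img,None,fx=3,fy=3))
E
```

```text
time: 16.95
tool_pos: [606.0, -149.4, 172.3]
tcp_rot: [179.4, 0.0, 11.0]
ft_force: [0.2, -0.0, -0.4]
finger_gap: 42.6
pin_grip 0.84 [312.4 239.5] [ 604.6 -146.8   72. ]
pin_collar 0.77 [314.2 227.6] [ 605.9 -146.6   45. ]
[ 606.  -149.4  172.3]
```

View pics/w8c.png

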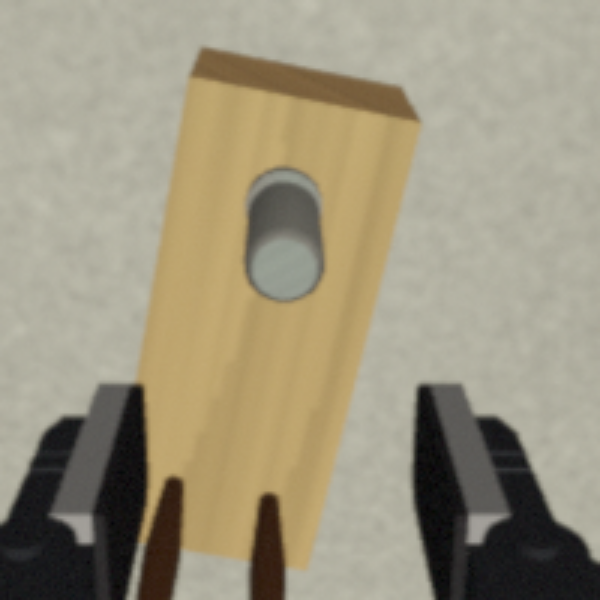

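The pin is centred at u≈315, and the needles are well behind the fingers. I'll descend and grip.

```bash

python3 -m jog '[[0,-0.0024,0.04,0,50],[0,-0.0024,0.08,0,50],[0,-0.0024,0.098,0,50],[0,-0.0024,0.098,0,50],[0,-0.0024,0.098,0,50]]'
python3 -m jog '[[0,0,0,0,30],[0,0,0,0,20],[0,0,0,0,10],[0,0,0,0,10],[0,0,0,0,10],[0,0,0,0,10]]' 90
python3 -c "
from h import *
print(r.sense()['wrist_torque'])"
```

```text
time: 17.65
tool_pos: [607.8, -145.7, 77.8]
tcp_rot: [179.3, -0.2, 11.3]
ft_force: [0.4, -0.1, 0.3]
finger_gap: 42.6
time: 18.25
tool_pos: [608.7, -146.1, 80.5]
tcp_rot: [179.2, -0.3, 11.3]
ft_force: [-5.4, 1.3, 9.4]
finger_gap: 15.7
[0.2 1.  0.1]
```

```bash

python3 -m jog '[[0,0,-0.01,0,10],[0,0,-0.03,0,10],[0,0,-0.06,0,10],[0,0,-0.1,0,10],[0,0,-0.1,0,10],[0,0,-0.1,0,10]]'
python3 - <<'E'
from h import *
print(r.sense()["ft_force"])
p,T=look(dict(pin_grip=150),"w9");print(T[:3,3])
cv2.imwrite("pics/w9c.png",cv2.resize(cv2.imread("pics/w9.png")[180:380,220:420],None,fx=3,fy=3))
print(r.pinpoint(p,"pin_tip")[:1],r.pinpoint(p,"pin_collar")[:1])
go(569.4,36.6,180,11.3)
E
```

```text
time: 18.85
tool_pos: [609.4, -145.3, 183.7]
tcp_rot: [179.1, -0.6, 11.3]
ft_force: [-0.2, 0.1, -1.4]
finger_gap: 15.9
[-0.2  0.1 -1.4]
pin_grip 0.7 [308.7 315.2] [ 610.2 -161.6  150. ]
pin_grip 0.44 [433.5 290.6] [ 671.5 -134.4  150. ]
[ 609.4 -145.3  183.7]
[{'uv': [311.4, 253.8], 'conf': 0.69}] [{'uv': [312.1, 288.7], 'conf': 0.68}]
from [ 606.9 -144.6  178.9] yaw 11.3 row: -0.0013 -0.1850 -0.0034 turn -0.0
```

View pics/w9c.png

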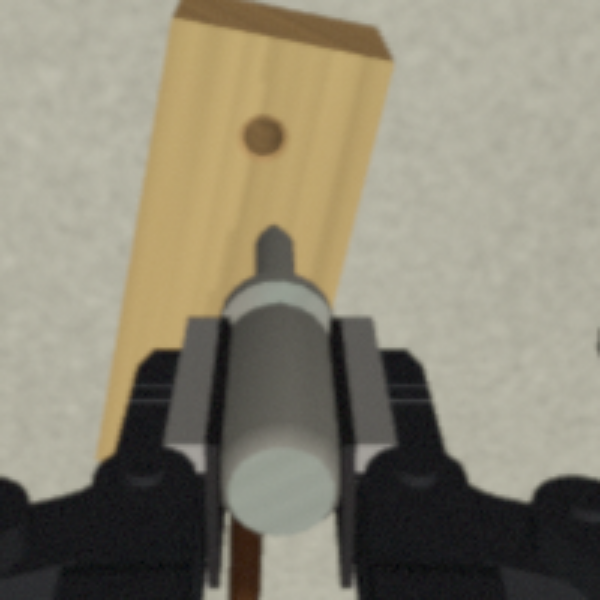

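The pin is held nearly upright, tip at about (311,255). That was my last viewed picture, so from here I work with numbers.

```bash

python3 -m jog '[[-0.001,-0.04,0,0,10],[-0.001,-0.08,0,0,10],[-0.001,-0.12,0,0,10],[-0.001,-0.15,0,0,10],[-0.001,-0.178,0,0,10],[-0.001,-0.184,0,0,10],[-0.001,-0.184,0,0,10],[-0.001,-0.184,0,0,10]]'
cat >> h.py <<'E'
def pt(p,uv,z):
    M=np.array(p["tool_from_camera"]);d=M[:3,:3]@np.linalg.inv(np.array(p["K"]))@np.array([*uv,1.]);return M[:3,3]+d*(z-M[2,3])/d[2]
E
python3 - <<'E'
from h import *
jigpos()
p,T=look(dict(plate_hole=72,pin_tip=110),"w10");jigpos();print(T[:3,3])
print("tip",pt(p,(311.3,255.3),74),pt(p,(311.4,253.8),74),"top",pt(p,(313.3,343),-12))
a=r.pinpoint(p,"plate_hole")
for z in (104,108,112): print(z,pt(p,a[0]["uv"],z))
print(np.array(p["K"]))
E
```

```text
time: 19.85
tool_pos: [569.8, 34.9, 176.0]
tcp_rot: [179.3, -0.1, 11.3]
ft_force: [0.7, 0.8, -0.5]
finger_gap: 15.9
jig xy -66.73161601485619 -0.021494353434722058 z 176.02098208191046 rot [179.3  -0.1  11.3] F [ 0.7  0.8 -0.5] gap 15.9
plate_hole 0.77 [311.9 243.2] [569.2  33.1  72. ]
pin_tip 0.73 [315.3 255.9] [570.   39.8 110. ]
pin_tip 0.54 [308.  145.6] [553.1 102.6 110. ]
jig xy -67.18289301306987 -0.18565407717638926 z 176.40147079423787 rot [179.3  -0.2  11.2] F [ 0.4  0.7 -1.5] gap 15.5
[569.8  34.9 176. ]
tip [-1.5 -2.7 74. ] [-1.5 -3.7 74. ] top [ -0.4  -1.2 -12. ]
104 [ -1.2   0.3 104. ]
108 [ -1.2   1.8 108. ]
112 [ -1.3   3.3 112. ]
[[332.8   0.  312.9]
 [  0.  332.8 234.6]
 [  0.    0.    1. ]]
```

```bash

python3 -m jog '[[0,0.003,0.01,0,10],[0,0.003,0.02,0,10],[0,0.003,0.022,0,10],[0,0.003,0.022,0,10],[0,0.003,0.022,0,10]]'
python3 - <<'E'
from h import *
p,T=look(dict(plate_hole=72,pin_tip=80),"w11");jigpos();print(T[:3,3])
p2,T=look(dict(plate_hole=72,pin_tip=80))
z=T[2,3]-72
print("tip",pt(p,r.pinpoint(p,"pin_tip")[0]["uv"],74),"hole",pt(p,r.pinpoint(p,"plate_hole")[0]["uv"],z),z)
img=cv2.cvtColor(np.array(p["image"]),cv2.COLOR_RGB2GRAY)
s=img[232:290:2,296:332:2];print("\n".join(" ".join("%3d"%v for v in q) for q in s))
E
```

```text
time: 20.55
tool_pos: [570.7, 31.4, 154.4]
tcp_rot: [179.3, -0.2, 11.2]
ft_force: [-0.3, 0.3, -1.0]
finger_gap: 15.4
plate_hole 0.75 [313.5 247.4] [570.1  35.1  72. ]
jig xy -70.36556930908415 -0.5948308987575022 z 154.99434081748782 rot [179.3  -0.2  11.2] F [ 0.4  0.1 -1.8] gap 15.6
[570.7  31.4 154.4]
plate_hole 0.75 [309.9 250.1] [568.7  32.6  72. ]
pin_tip 0.69 [312.1 255.1] [570.1  32.7  80. ]
pin_tip 0.52 [309.8 249.1] [567.9  36.5  80. ]Traceback (most recent call last):
  File "<stdin>", line 5, in <module>
IndexError: list index out of range
```

```bash
python3 - <<'E'
from h import *
img=cv2.cvtColor(cv2.imread("pics/w11.png"),cv2.COLOR_BGR2GRAY)
s=img[226:276:2,292:334:2];print("cols 292..")
for i,q in enumerate(s): print(226+2*i," ".join("%3d"%v for v in q))
E
```

```text
cols 292..
226 184 185 184 182 182 181 185 183 182 180 180 181 184 183 182 181 180 180 179 183 180
228 186 185 182 182 182 182 182 184 180 180 180 180 184 182 182 180 180 179 179 183 182
230 185 186 184 182 182 182 183 184 180 180 181 180 184 183 181 180 179 179 178 182 181
232 184 185 183 183 182 182 183 182 180 180 181 180 185 184 183 179 179 178 179 183 181
234 185 185 183 182 183 182 184 183 181 179 180 180 185 183 181 179 180 179 179 183 179
236 184 184 184 182 181 182 182 182 178 178 174 179 184 182 181 179 179 179 180 182 180
238 184 184 183 181 182 181 174 151 142 137 146 165 181 183 180 180 179 177 179 182 180
240 184 184 182 182 182 162 142 120 115 111 108 125 159 181 181 178 178 178 178 182 180
242 184 184 182 182 174 151 117 114 112 109 103  98 130 168 181 179 179 179 179 182 180
244 184 185 182 180 167 145 128 117 113 110 103 100 136 152 180 178 179 178 180 182 179
246 184 184 183 181 167 130 158 142 120 113 128 139 110 152 180 177 178 178 179 181 179
248 183 184 180 181 172 150 119 154 168 166 145 104 122 159 179 177 179 179 179 182 180
250 184 184 181 181 179 169 132 1
[... 410 characters left out ...]
 182 183 182 181 182 182 169  79  72  77  80  83  89 166 180 179 179 177 180 182 177
262 182 183 181 180 182 180 158  72  72  80  81  85  87 161 180 178 179 178 180 181 176
264 182 183 181 181 182 182 155  67  73  79  83  85  86 157 180 178 178 178 181 180 176
266 182 182 182 182 181 180 156  71  73  81  84  85  83 155 180 177 178 177 180 180 174
268 182 182 181 181 182 182 156  71  75  78  82  83  85 152 180 179 178 178 180 181 173
270 182 183 181 180 182 180 156  74  74  82  84  87  84 148 179 178 178 178 181 180 170
272 182 183 182 180 179 159 103  79  83  83  87  86  88  93 125 168 179 179 181 180 169
274 175 177 175 170 123  83  87 108 134 136 140 142 132 107  93  93 132 172 176 175 169
```

```bash
python3 - <<'E'
from h import *
p=r.snapshot("wrist")
for z in (72,74,76): print("tip",z,pt(p,(311.5,255.3),z))
for z in (80,82.5,85): print("hole",z,pt(p,(309.8,245.2),z))
print(pt(p,(311.8,266),66));jigpos()
E
```

```text
tip 72 [-1.4 -3.5 72. ]
tip 74 [-1.4 -2.7 74. ]
tip 76 [-1.4 -1.8 76. ]
hole 80 [-2.5 -7.2 80. ]
hole 82.5 [-2.5 -6.3 82.5]
hole 85 [-2.6 -5.3 85. ]
[-1.2  1.1 66. ]
jig xy -70.39675063946922 -0.4064873563517253 z 154.74382448336652 rot [179.3  -0.2  11.2] F [-0.7 -0.3 -0.8] gap 15.2
```

```bash

python3 -m jog '[[-0.001,-0.0033,0.002,0,10],[-0.001,-0.0033,0.006,0,10],[-0.001,-0.0033,0.006,0,10],[-0.001,-0.0033,0.006,0,10]]'
cat > d.py <<'E'
from h import *
jigpos();p=r.snapshot("wrist");img=cv2.cvtColor(np.array(p["image"]),cv2.COLOR_RGB2GRAY)
for i,q in enumerate(img[236:280:2,292:334:2]): print(236+2*i," ".join("%3d"%v for v in q))
E
python3 d.py
```

```text
time: 21.35
tool_pos: [569.1, 34.4, 148.3]
tcp_rot: [179.3, -0.2, 11.2]
ft_force: [-0.6, 0.9, 0.9]
finger_gap: 15.8
jig xy -67.08136226066037 0.8202299253911676 z 148.30530455082462 rot [179.3  -0.2  11.2] F [-0.6  0.9  0.9] gap 15.8
236 183 186 184 182 182 182 181 183 182 180 181 180 179 184 183 181 179 179 179 178 182
238 182 185 185 183 182 181 182 183 183 179 181 181 181 183 183 182 178 178 179 179 182
240 182 184 185 181 182 182 180 182 182 180 180 180 180 184 182 181 179 178 178 178 182
242 182 185 185 181 183 183 180 183 182 178 180 180 180 184 182 180 178 179 178 178 182
244 182 184 184 182 182 182 181 183 182 178 180 179 179 182 182 181 180 178 179 177 180
246 182 184 184 182 181 181 180 173 152 143 144 151 174 183 181 181 178 178 180 178 182
248 181 184 185 182 181 180 160 136 119 113 108 106 135 163 181 181 178 179 178 179 182
250 182 184 183 181 182 167 142 114 116 113 108 103  98 138 173 181 178 178 177 178 181
252 181 184 183 181 179 163 150 120 114 110 106  98 110 136 160 181 178 180 178 178 182
254 182 184 184 181 179 163 120 167 131 104 101 128 145 114 151 180 177 17
[... 369 characters left out ...]
 180 183 182 180 180 180 154  72  74  78  79  83  86 158 181 180 177 178 177 180 182
266 180 184 182 181 181 182 154  69  74  80  82  85  86 157 181 180 179 178 177 179 181
268 180 183 183 180 181 181 154  72  75  81  83  84  83 153 182 180 177 178 177 180 181
270 180 183 183 181 180 181 153  74  78  81  85  87  84 147 179 179 178 178 177 181 181
272 181 183 181 180 179 161 105  81  82  83  84  89  89  95 125 168 178 177 178 180 180
274 180 183 181 175 125  83  87 107 133 135 141 141 133 107  95  94 133 175 177 181 181
276 181 183 179 107  83 123 139 143 145 147 148 149 149 147 144 120  91 132 175 179 180
278 181 180 123  96 133 140 141 144 146 148 149 148 148 147 144 141 138 104 139 179 180
```

Tip and hole now line up to about 0.3 mm, so I'll insert.

```bash

python3 -m jog '[[-0.0003,0,0.003,0,10],[-0.0003,0,0.006,0,10],[-0.0003,0,0.008,0,10],[-0.0003,0,0.008,0,10]]'
python3 -m jog '[[0,0,0.003,0,10],[0,0,0.006,0,10],[0,0,0.006,0,10]]'
python3 -c "
from h import *
jigpos();print(r.sense()['wrist_torque'])"
```

```text
time: 21.8
tool_pos: [568.6, 34.2, 139.9]
tcp_rot: [179.3, -0.1, 11.2]
ft_force: [-0.0, -0.4, -1.9]
finger_gap: 15.8
time: 22.1
tool_pos: [568.3, 34.2, 133.3]
tcp_rot: [179.3, -0.1, 11.2]
ft_force: [0.7, 0.8, -0.8]
finger_gap: 15.8
jig xy -67.12572283036674 1.567890884835526 z 133.25189478692715 rot [179.3  -0.1  11.2] F [ 0.7  0.8 -0.8] gap 15.8
[ 0.2 -0.  -0. ]
```

```bash

python3 -m jog '[[0,0,0.004,0,10],[0,0,0.008,0,10],[0,0,0.01,0,10],[0,0,0.01,0,10]]'
python3 -m jog '[[0,0,0.004,0,10],[0,0,0.008,0,10],[0,0,0.01,0,10],[0,0,0.01,0,10]]'
python3 -c "
from h import *
jigpos();print(r.sense()['wrist_torque'])"
```

```text
time: 22.5
tool_pos: [568.2, 34.2, 122.7]
tcp_rot: [179.3, -0.1, 11.2]
ft_force: [0.2, 0.3, -1.9]
finger_gap: 15.8
time: 22.9
tool_pos: [568.1, 34.2, 112.3]
tcp_rot: [179.3, -0.1, 11.2]
ft_force: [1.7, 1.4, -2.4]
finger_gap: 15.5
jig xy -67.09928920989812 1.7842132662184707 z 112.2652336852625 rot [179.3  -0.1  11.2] F [ 1.7  1.4 -2.4] gap 15.5
[ 0.3 -0.3  0. ]
```

Tip at about 38 mm, so roughly 6 mm remain. I'll go down slowly to contact.

```bash

python3 -m jog '[[0,0,0.002,0,10],[0,0,0.004,0,10],[0,0,0.004,0,10]]'
python3 -m jog '[[0,0,0.0015,0,10],[0,0,0.0015,0,10]]'
python3 -m jog '[[0,0,0.001,0,10],[0,0,0.001,0,10]]'
```

```text
time: 23.2
tool_pos: [568.1, 34.2, 108.0]
tcp_rot: [179.3, -0.1, 11.2]
ft_force: [2.1, 1.6, -1.7]
finger_gap: 15.6
time: 23.4
tool_pos: [568.3, 34.1, 107.5]
tcp_rot: [179.3, -0.1, 11.2]
ft_force: [-3.2, 0.4, 5.9]
finger_gap: 15.8
time: 23.6
tool_pos: [568.3, 34.1, 107.4]
tcp_rot: [179.3, -0.1, 11.2]
ft_force: [-5.3, 0.2, 7.8]
finger_gap: 16.0
```

```bash

python3 -m jog '[[0,0,0.0015,0,10],[0,0,0.0015,0,10]]'
python3 -m jog '[[0,0,0.001,0,10],[0,0,0.001,0,10],[0,0,0.001,0,10],[0,0,0.001,0,10],[0,0,0.001,0,10]]'
python3 - <<'E'
from h import *
for i in range(3):
    p=r.snapshot("wrist");jigpos()
for n in ("pin_grip","pin_collar","plate_hole"): print(n,[(np.array(a["uv"]),a["conf"]) for a in r.pinpoint(p,n)[:1]])
E
```

```text
time: 23.8
tool_pos: [568.4, 34.1, 107.4]
tcp_rot: [179.3, -0.1, 11.2]
ft_force: [-6.6, 1.3, 11.5]
finger_gap: 15.4
time: 24.3
tool_pos: [568.4, 34.2, 107.4]
tcp_rot: [179.3, -0.1, 11.2]
ft_force: [-4.6, 0.8, 7.9]
finger_gap: 15.5
jig xy -67.16944363593657 1.534067936372658 z 107.40727213619643 rot [179.3  -0.1  11.2] F [-5.2  1.7  8.4] gap 15.8
jig xy -67.17926958100885 1.5050643568048478 z 107.440503453479 rot [179.3  -0.1  11.2] F [-4.4  2.   8.1] gap 15.6
jig xy -67.16853732073768 1.5455676633784368 z 107.39643737552626 rot [179.3  -0.1  11.2] F [-4.3  0.9  9.2] gap 15.5
pin_grip []
pin_collar [(array([314.6, 287.3]), 0.98)]
plate_hole [(array([315.7, 285.9]), 0.6)]
```

```bash

python3 -m jog '[[0,0,0.0014,0,10],[0,0,0.0014,0,10],[0,0,0.0014,0,10],[0,0,0.0014,0,10],[0,0,0.0014,0,10]]'
python3 - <<'E'
from h import *
for i in range(3):
    p=r.snapshot("top");jigpos()
r.hand_in();jigpos()
E
```

```text
time: 25.1
tool_pos: [568.4, 34.1, 107.4]
tcp_rot: [179.3, -0.1, 11.2]
ft_force: [-5.3, 2.3, 10.0]
finger_gap: 15.8
jig xy -67.19330736538848 1.4945738887204456 z 107.39380959942211 rot [179.3  -0.1  11.2] F [-7.1  1.1 10.7] gap 15.6
jig xy -67.17587493479681 1.5035718909691393 z 107.39218124742685 rot [179.3  -0.1  11.2] F [-5.9  1.  10.5] gap 16.0
jig xy -67.18109681151218 1.5056964578655396 z 107.37084760191911 rot [179.3  -0.1  11.2] F [-5.3  1.7 10.4] gap 16.0
the job is handed in; nothing more can be done
the job is handed in; nothing more can be done
```

I handed the job in at about 25 s of the 72 s limit, with the pin still gripped and pressed. No verdict was reported.

**What I did:** I set the chip on the slide and swung the plate down slowly with closed fingers. Then I pushed the pin through both holes until it met a firm stop, at about the height where its collar should reach the plate.

**Last checks:**
- **Push:** it held steady at about 10.5 N downward, with 5–7 N sideways.
- **Pin:** the grip was steady at a gap of about 16 mm, and the tool height stayed at 107.4 mm as I pushed harder. That puts the collar at about 73 mm, within about 1.5 mm; the plate top is at 72 mm. This comes from the tool height; no picture confirmed it.
- **Chip:** it was flat and square after I let go. It was off centre by about 3 mm sideways and 2 mm lengthwise, inside the limits but not perfect. I could not see it again under the plate.
- **Not measured:** the plate's force on the chip. From the lever arm it should be well over 8 N.

**Disagreements:** the network's hole position was about 3–4 mm off at one point, so I aligned the tip from the picture's own pixels instead. The measured tool position also drifted by 2–3 mm between readings.

I used all 12 picture views. As far as I saw, no bystander was touched, but I made no final check of them.

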